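# Test a spring from the milling machine and sort it

### The arm

A 7-joint arm with a two-finger parallel gripper is mounted at the origin on the work surface. World frame = base frame: x ahead of the robot, y to its left, z up, the work surface at z = 0. Lengths are in m, angles in rad, forces in N, time in s.
With the tool pointing down it reaches from about 0.4 to 0.75 m from the base axis. Payload 19.5 kg.
Tool frame: the origin (TCP) lies at the very end of the fingers, on their centre line; the grasp point (between the pads) lies 19 mm behind it (r.grip_depth is the distance from the TCP to the grasp point, in m); z points along the fingers, y is the line along which they close (so a half turn about z gives the same grasp; the last joint's range is limited). The gripper opens to 85 mm and grips with 20 to 120 N. Pads are 22 mm wide; open, the fingers measure 114 mm over their backs; the gripper's body (76 mm by 85 mm) begins 54 mm behind the grasp point. The pads swing forward as they close: fully open they stand 13 mm farther back than shut.
Start: joints at [1.14, 0.707, -0.028, 1.485, 0.022, 0.951, -0.075], TCP at [0.218, -0.532, 0.231] pointing down, gripper open.
Joint ranges: [-2.71, 2.71], [-0.32, 2.16], [-1.57, 1.52], [0, 2.45], [-1.46, 4.6], [0, 2.02], [-2.83, 2.83]. Speed limits (rad/s): [1.89, 1.89, 2.57, 2.57, 3.01, 3.01, 3.01].

### API

Orientations are given as a unit quaternion [w, x, y, z].
In Python, from bench import r gives the robot as it stands. The module is installed in compiled form; this text tells all that it offers.
- The arm moves only by the tool move_arm, never from a script. Its argument "targets" is one flat list of numbers, 5 for each row, row after row: the shift along the world's x, y, z in mm, then the turn about the world's z in degrees, then the opening, from -1 (shut) to 1 (fully open). In form: [tx, ty, tz, twist, hand, tx, ty, tz, twist, hand, ...]. A call has 1 to 8 rows; each row is the pose to reach, as a shift and turn from the pose commanded when the call began; what a row does not reach only later rows make up. A row lasts 1/12 s, in which the tool goes at most 41.7 mm and 7.16 degrees, less where a joint would pass 70% of its speed; a pose out of reach is approached as far as the arm can. A call with a gripper value outside its range is refused whole. The fingers move at their own pace and stop on an object; the grip force is fixed at half the most. Time passes only in rows, so rows that repeat a pose let the fingers close. It gives the time, the measured TCP pose, the force, the opening and the grip force at its end, in the units of the state.
- r.observe(): the state, without advancing time (a new reading comes with each control period).
- r.capture(name): name is "scene" or "top" or "wrist"; returns the picture (480x640x3 uint8, red, green, blue); there is no depth.
- r.camera_params(name): a dict with "vertical_fov" (degrees; the focal length in pixels is half the picture's height over the tangent of half this angle, whatever the lens; pixels are square), "cx", "cy" (the principal point, pixels), "world_to_cam" (4x4, takes a point from world to camera coordinates). Camera axes: x right, y up, looking along -z (the intrinsics and any distortion apply to the point x, -y, -z); pixel columns grow to the right and rows downward; lengths in m; the calibration is good to about 2 mm. A picture is of the moment at which its call begins: read the wrist's pose just before it. camera_params takes no time and is no camera call; for the wrist camera it gives the pose at the moment of the call.
- r.finish_job(): hands the job in; it is judged then, once.
The state is a dict: "t": time; "q": joint angles; "qd": joint speeds; "joint_efforts": joint torques, N m; "position": TCP position; "orientation": TCP orientation; "force": force on the tool from outside, world axes, zero at the start; "wrist_torque": the same for the moment, N m; "finger_gap": opening from 0.0 (shut) to 1.0 (fully open); "grasp_force": force on a finger pad.
Only numpy, scipy, OpenCV 4.12 (cv2) and the standard library are available. Lean on these libraries where they do the work, as an engineer would, in place of code of your own. Each camera call takes 0.05 s, during which the arm holds its last target. There are 200 camera calls.

### The job

Take the spring from the yellow-framed well, seat it fully home in the recess of the spring tester and press straight down on its cap with a load of 15 N (within 2 N), keeping it there for a second and never exceeding 21 N. If the top of its loaded cap is still above the upper edge of the red pointer the spring is sound: let go and stand it upright in the green tray; if it is below, stand it upright in the red tray. Leave the other spring in its well and do not push the dental models, the white blank or the jar about.

Things in the scene. Friction and masses are not known exactly. Their poses are not given: they have to be found in the camera images.
- spring_a: one spring cartridge, 72 mm tall: aluminium barrel (30 mm diameter, 20 mm tall), 36 mm of bare steel coils, blue cap (28 mm diameter, 16 mm tall). The cap slides down up to 35 mm; it gives at about 5 N, then takes 0.4 to 0.8 N per mm. Sound and tired ones look alike (a tired one is <1 mm shorter). About 0.1 kg; may be carried by the cap. Origin: underside centre, z up
- spring_b: the other spring cartridge, 72 mm tall: aluminium barrel (30 mm diameter, 20 mm tall), 36 mm of bare steel coils, blue cap (28 mm diameter, 16 mm tall). The cap slides down up to 35 mm; it gives at about 5 N, then takes 0.4 to 0.8 N per mm. Sound and tired ones look alike (a tired one is <1 mm shorter). About 0.1 kg; may be carried by the cap. Origin: underside centre, z up
- spring_a_top (a point): centre of the upper face of spring_a's blue cap (72 mm above its underside unloaded, just under 1 mm less if the spring is tired)
- spring_b_top (a point): centre of the upper face of spring_b's blue cap (72 mm above its underside unloaded, just under 1 mm less if the spring is tired)
- holder: fixed grey holder block, 75 x 150 x 20 mm, with two round wells (33 mm across, 10 mm deep) 80 mm apart along its y axis. Origin: centre of its underside
- waiting_well (a point): centre of the floor of the well framed in yellow (holder y = +40 mm), 10 mm above the table: the spring to be tested stands here
- stock_well (a point): centre of the floor of the unmarked well (holder y = -40 mm), 10 mm above the table: the other spring stands here and stays
- tester: fixed spring tester: grey base plate 120 (x) x 140 (y) x 30 mm with a round recess, and at its +y end an upright scale post up to 105 mm above the table with a red pointer reaching towards the recess. Origin: centre of its underside
- seat (a point): centre of the recess floor on the tester plate (33 mm across, 8 mm deep, so the floor is 22 mm above the table; at tester y = -25 mm). The post's white face is 68 mm from it along +y and the pointer's tip 36.5 mm, so fingers that close along the tester's x axis have room
- mark (a point): reference mark: tip of the red pointer's upper edge, 54.6 mm above the recess floor (76.6 mm above the table). A sound spring under 15 N has the top of its cap clearly above this edge, a tired one clearly below (4 mm or more either way at 15 N)
- pass_tray: fixed green open tray, 110 x 110 x 25 mm, walls 4 mm, floor 4 mm thick. Origin: centre of its underside
- reject_tray: fixed red open tray, same sizes. Origin: centre of its underside
- model_upper: bystander: plaster dental model about 45 x 62 x 25 mm on the stone slab. Origin: centre of its underside
- model_lower: bystander: a second plaster dental model, same size, on the slab. Origin: centre of its underside
- disc_blank: bystander: white ceramic milling blank, 98 mm diameter, 16 mm thick, lying flat behind the tester. Origin: centre of its underside
- stain_jar: bystander: small amber jar, 40 mm diameter, 50 mm tall. Origin: centre of its underside

How it is judged:
By the outcome, as a careful person would: the job done as asked, in the order asked, and still so for the second after the job is handed in, with the robot touching nothing.
It also fails if it takes over 54 s, if anything falls off the work surface, if the arm or the gripper's body presses on something with over 40 N, if the wrist force passes 120 N, or if a joint passes its speed limit or range.

## Working session

There is one attempt and no reset: what is moved stays moved. The work goes in short steps, Python scripts to look and compute and a tool call to move; the robot and the scene stay as the last step left them, time stands still between calls to the robot, and variables do not carry over. Pictures are saved under pics/ and viewed, at most 10 in all, crops included, and the job is handed in when it is done.

Besides the shell and the picture viewer there is one more tool, called after "Request:" in YAML: its name, and indented under it one key for each argument. move_arm: Moves the arm, as the interface text tells. Its arguments: {"type":"object","properties":{"targets":{"type":"array","items":{"type":"number"}}},"required":["targets"]}

```bash
mkdir -p pics; cat > h.py <<'E'
import numpy as np, cv2
from bench import r
def cap(cam,name):
    p=r.camera_params(cam); im=r.capture(cam); cv2.imwrite('pics/'+name,im[:,:,::-1]); np.save('pics/'+cam+'_M.npy',p['world_to_cam']); return im,p
def f(p): return 240/np.tan(np.radians(p['vertical_fov'])/2)
def ray(p,u,v,z):
    M=np.array(p['world_to_cam']);R=M[:3,:3];c=-R.T@M[:3,3]
    d=R.T@np.array([(u-p['cx'])/f(p),-(v-p['cy'])/f(p),-1]); return c+d*(z-c[2])/d[2]
def proj(p,X):
    M=np.array(p['world_to_cam']);x=M[:3,:3]@np.array(X)+M[:3,3]
    return np.array([p['cx']-f(p)*x[0]/x[2],p['cy']+f(p)*x[1]/x[2]])
E
python3 - <<'E'
from h import *
for c in('top','scene'):
    im,p=cap(c,c+'1.png'); print(p)
s=r.observe(); print(s['t'],s['position'],s['orientation'],s['force'],s['finger_gap'],r.grip_depth)
E
```

```text
{'vertical_fov': 52.36424391972775, 'cx': 317.5959333191268, 'cy': 233.91695387470264, 'world_to_cam': array([[ 0.01306295, -0.99978058, -0.01637505, -0.0111969 ],
       [ 0.99411645,  0.01122442,  0.10773344, -0.57818591],
       [-0.107526  , -0.01768602,  0.99404495, -0.87402892],
       [ 0.        ,  0.        ,  0.        ,  1.        ]])}
{'vertical_fov': 44.090796484533634, 'cx': 321.3810626963059, 'cy': 239.06279077679906, 'world_to_cam': array([[-8.69017981e-01,  4.94780475e-01,  1.74135940e-04,
         5.11303566e-01],
       [-3.93643369e-01, -6.91596855e-01,  6.05589538e-01,
         1.51490516e-01],
       [ 2.99754311e-01,  5.26199650e-01,  7.95777156e-01,
        -1.25894942e+00],
       [ 0.00000000e+00,  0.00000000e+00,  0.00000000e+00,
         1.00000000e+00]])}
0.1 [ 0.21788901 -0.53188287  0.23088316] [-4.64021376e-04  9.81166813e-01  1.93161744e-01 -1.00203593e-04] [-0.05380183 -0.34634939 -0.78023063] 0.9980502247096413 0.0187
```

View pics/top1.png

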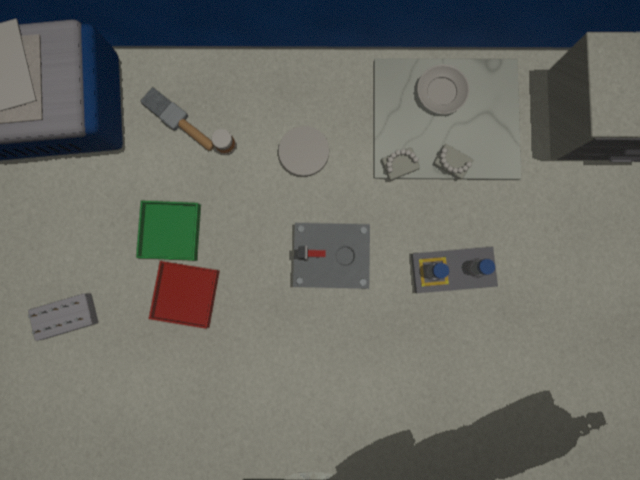

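View pics/scene1.png

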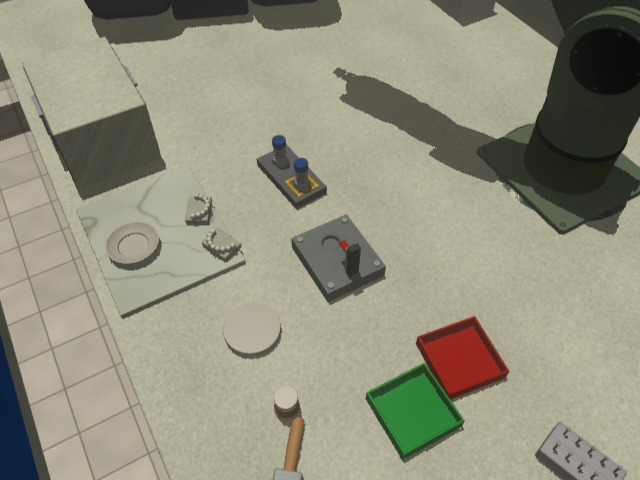

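The top view shows the yellow-framed spring's cap at about (440,270) and the other cap at (486,267). The recess is at (345,256), the pointer tip at (326,254), the green tray at (169,231) and the red tray at (184,295). The scene view agrees.

```bash
python3 - <<'E'
from h import *
p=r.camera_params('top')
P=lambda n,u,v,z: print(n,(ray(p,u,v,z)*1000).round(1))
P('capA',440,269.5,.082);P('wellA frame',433.5,271.5,.02);P('capB',486,266.5,.082)
P('seat rim',345,256,.03);P('ptr tip',326.5,254,.0766)
for c in((293,223),(370,224),(369,288),(291,288)):P('tester',*c,.03)
for c in((411,254),(494,247),(497,286),(415,292)):P('holder',*c,.02)
P('green',169,231,.025);P('red',184.5,295,.025)
for c in((139,201),(200,203),(197,261),(137,260)):P('g',*c,.025)
for c in((161,262),(219,270),(209,327),(150,320)):P('r',*c,.025)
P('disc',304,151,.016);P('jar',222,140,.05)
P('m1',401,165,.025);P('m2',454,161,.025)
q=r.camera_params('scene')
for n,u,v,z in(('capA',301,162,.082),('capB',279,140,.082),('ptr',342,241,.0766)): print(n,(ray(q,u,v,z)*1000).round(1))
# yaw
from scipy.spatial.transform import Rotation as R
o=r.observe()['orientation'];print(R.from_quat(np.roll(o,-1)).as_matrix().round(3))
w=r.camera_params('wrist');print(w)
E
```

```text
capA [ 513.3 -217.5   82. ]
wellA frame [ 511.8 -219.8   20. ]
capB [ 519.5 -296.7   82. ]
seat rim [538.  -55.3  30. ]
ptr tip [538.1 -21.   76.6]
tester [598.3  42.   30. ]
tester [ 598.  -101.2   30. ]
tester [479.8 -99.6  30. ]
tester [478.   43.4  30. ]
holder [ 543.8 -178.5   20. ]
holder [ 558.7 -332.6   20. ]
holder [ 486.6 -336.2   20. ]
holder [ 473.6 -185.3   20. ]
green [581.3 275.1  25. ]
red [462.5 240.8  25. ]
g [637.8 334.8  25. ]
g [635.1 218.7  25. ]
g [525.6 220.   25. ]
g [526.1 332.6  25. ]
r [523.  287.4  25. ]
r [509.4 178.3  25. ]
r [404.8 193.1  25. ]
r [416.  302.6  25. ]
disc [739.9  24.3  16. ]
jar [750.  175.7  50. ]
m1 [ 711.8 -160.    25. ]
m2 [ 720.4 -259.9   25. ]
capA [ 510.6 -216.9   82. ]
capB [ 519.6 -293.    82. ]
ptr [537.9 -15.1  76.6]
[[ 0.925  0.379 -0.   ]
 [ 0.379 -0.925  0.001]
 [-0.    -0.001 -1.   ]]
{'vertical_fov': 68.6472916803375, 'cx': 322.1519729227965, 'cy': 243.14720716766823, 'world_to_cam': array([[ 3.79026087e-01, -9.25385925e-01,  3.39381089e-04,
        -5.74314088e-01],
       [ 8.73696828e-01,  3.57733999e-01, -3.29666862e-01,
         4.23361940e-02],
       [ 3.04947666e-01,  1.25248857e-01,  9.44097265e-01,
        -3.79303103e-01],
       [ 0.00000000e+00,  0.00000000e+00,  0.00000000e+00,
         1.00000000e+00]])}
```

Request:
move_arm:
  targets: [36,39,-4,7,1,72,78,-8,14,1,108,117,-12,21,1,144,156,-16,28,1,180,195,-20,35,1,216,234,-24,42,1,252,273,-28,49,1,288,312,-30,56,1]

```text
t: 0.77
position: [0.4444, -0.286, 0.2066]
orientation: [-0.0, 0.774, 0.633, -0.0]
force: [0.5, -0.9, -0.4]
finger_gap: 0.998
grasp_force: 0.0
```

Request:
move_arm:
  targets: [0,0,0,6,1,0,0,0,11.7,1,0,0,0,11.7,1,0,0,0,11.7,1]

```text
t: 1.1
position: [0.4431, -0.288, 0.2067]
orientation: [-0.0, 0.709, 0.706, -0.0]
force: [0.6, -0.4, -0.3]
finger_gap: 0.998
grasp_force: 0.0
```

```bash
python3 - <<'E'
from h import *
im,p=cap('wrist','w1.png'); s=r.observe(); print(s['t'],s['position'],s['orientation'],s['force'])
for X in((.512,-.217,.082),(.512,-.220,.02)): print(proj(p,X))
E
```

```text
1.15 [ 0.44314154 -0.2881184   0.20673896] [-1.48226647e-04  7.08836693e-01  7.05372608e-01 -7.09930169e-05] [-0.20597552 -0.138993    0.28427565]
[416.77976927 141.04308914]
[398.98400691 140.66417805]
```

View pics/w1.png

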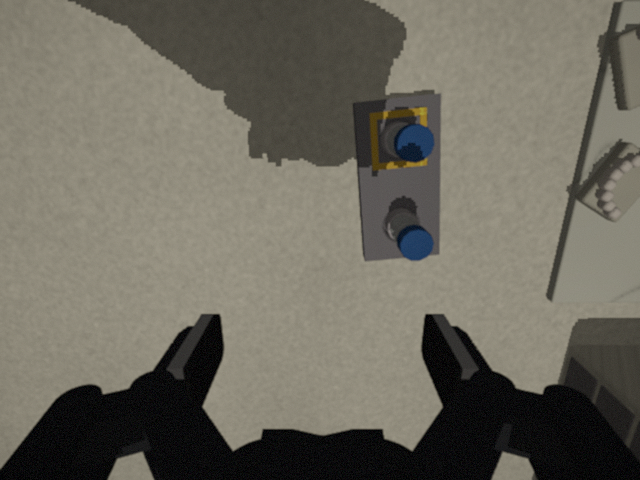

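The wrist view shows the target cap centred at about (414,142), inside the yellow frame, with the other cap at (415,242). This agrees with the estimate to within about 2 mm. I'll go above it.

```bash
python3 - <<'E'
from h import *
p=r.camera_params('wrist'); im=cv2.imread('pics/w1.png')
hsv=cv2.cvtColor(im,cv2.COLOR_BGR2HSV); m=cv2.inRange(hsv,(100,120,50),(125,255,255))
n,l,s,c=cv2.connectedComponentsWithStats(m)
for i in range(1,n):
    if s[i,4]>200: print(s[i],c[i],ray(p,*c[i],.082).round(4))
E
```

```text
[397 124  37  34 780] [416.13076923 138.76153846] [ 0.5114 -0.2156  0.082 ]
[399 229  34  31 798] [415.93233083 244.08897243] [ 0.518  -0.2967  0.082 ]
```

Request:
move_arm:
  targets: [30,30,-15,0,1,60,60,-30,0,1,67,71,-50,0,1,67,71,-75,0,1,67,71,-90,0,1,67,71,-90,0,1,67,71,-90,0,1]

```text
t: 1.73
position: [0.5102, -0.2171, 0.1169]
orientation: [-0.0, 0.708, 0.706, -0.0]
force: [0.5, 0.2, 0.7]
finger_gap: 0.998
grasp_force: 0.0
```

```bash
python3 - <<'E'
from h import *
im,p=cap('wrist','w2.png'); s=r.observe(); print(s['t'],s['position'],s['orientation'],s['force'])
hsv=cv2.cvtColor(im,cv2.COLOR_RGB2HSV); m=cv2.inRange(hsv,(100,120,50),(125,255,255))
n,l,st,c=cv2.connectedComponentsWithStats(m)
for i in range(1,n):
    if st[i,4]>200: print(st[i],c[i],ray(p,*c[i],.082).round(4))
E
```

```text
1.7833 [ 0.51057267 -0.21722741  0.11765895] [2.96698109e-04 7.08040791e-01 7.06171473e-01 4.25957764e-05] [ 0.10686734  0.74622723 -0.0667291 ]
[ 302  262   48   44 1594] [325.17126725 284.0131744 ] [ 0.5116 -0.2171  0.082 ]
[ 317  380   41   34 1103] [337.09700816 396.19673617] [ 0.5191 -0.2947  0.082 ]
```

View pics/w2.png

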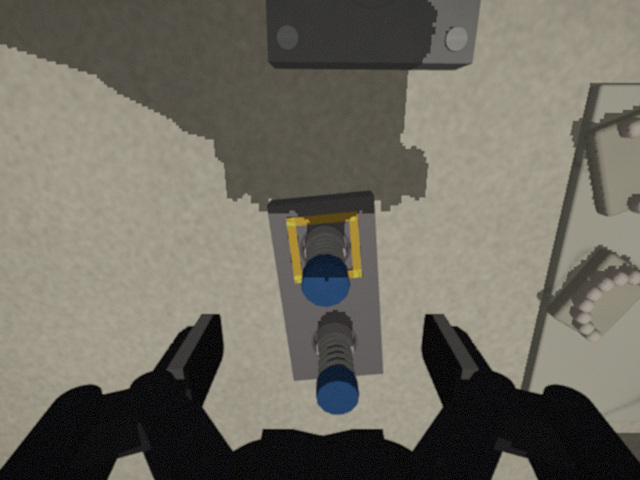

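The cap is at (326,282), centred between the fingers, and the measured offset is about 1 mm. I'll descend and grip.

Request:
move_arm:
  targets: [1,0,-20,0,1,1,0,-42,0,1,1,0,-63,0,1,1,0,-63,0,0.2,1,0,-63,0,-1,1,0,-63,0,-1,1,0,-63,0,-1,1,0,-63,0,-1]

```text
t: 2.45
position: [0.512, -0.2171, 0.0551]
orientation: [0.001, 0.707, 0.707, 0.0]
force: [-0.5, 0.3, 3.8]
finger_gap: 0.31
grasp_force: 61.4
```

Request:
move_arm:
  targets: [0,0,0,0,-1,0,0,0,0,-1,0,0,0,0,-1,0,0,0,0,-1]

```text
t: 2.78
position: [0.5119, -0.217, 0.0545]
orientation: [0.001, 0.707, 0.707, 0.0]
force: [-0.1, -0.4, 5.7]
finger_gap: 0.304
grasp_force: 58.6
```

Request:
move_arm:
  targets: [0,0,20,0,-1,0,0,40,0,-1,3,10,60,0,-1,13,50,60,0,-1,23,90,60,0,-1,26,118,60,0,-1,26,118,60,0,-1,26,118,60,0,-1]

```text
t: 3.45
position: [0.5377, -0.0972, 0.1142]
orientation: [-0.0, 0.706, 0.708, 0.0]
force: [0.3, -1.3, -1.6]
finger_gap: 0.308
grasp_force: 59.7
```

```bash
python3 - <<'E'
from h import *
im,p=cap('wrist','w3.png'); s=r.observe(); print(s['t'],s['position'],s['orientation'],s['force'],s['finger_gap'],s['grasp_force'])
print(proj(p,(.538,-.055,.03)),proj(p,(.538,-.019,.0766)))
E
```

```text
3.5 [ 0.53742762 -0.09875366  0.11404127] [ 9.65383813e-05  7.07023463e-01  7.07190057e-01 -1.93034773e-04] [-1.06518251 -0.86973643 -2.01677888] 0.3068986669445332 59.74702298641205
[323.14494596 191.39016707] [323.61800427 136.35264272]
```

View pics/w3.png

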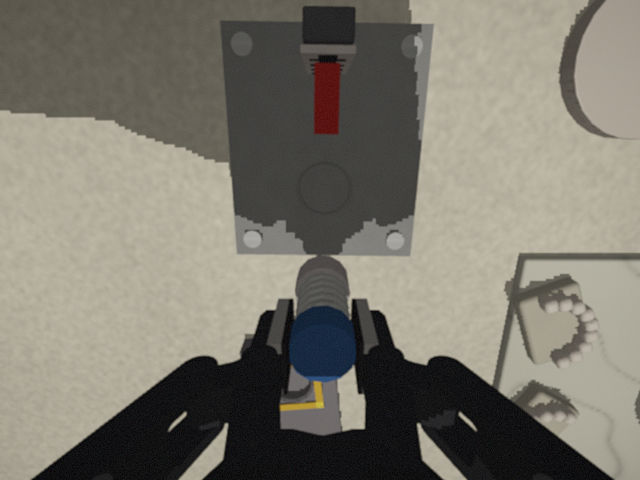

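The wrist view shows the recess ring centred at about (324.5,188), the pointer tip at (326,134), and the spring hanging straight in the fingers with its cap at (322,343).

```bash
python3 - <<'E'
from h import *
p=r.camera_params('wrist')
print(ray(p,324.5,188,.03),ray(p,326.5,134,.0766),ray(p,322,343,.142),proj(p,(.5374,-.0988,.0695)),proj(p,(.5374,-.0988,.0895)))
for c in((236,255),(410,256),(433,24),(221,21)):print(ray(p,*c,.03))
im=cv2.imread('pics/w3.png',0); g=cv2.createCLAHE(4,(4,4)).apply(im)[150:230,280:370]
c=cv2.HoughCircles(cv2.resize(g,None,fx=4,fy=4,interpolation=cv2.INTER_CUBIC),cv2.HOUGH_GRADIENT,1,50,param1=60,param2=20,minRadius=85,maxRadius=120)
for q in c[0][:3]: print(q/4+np.array([280,150,0]))
E
```

```text
[ 0.53869174 -0.05441996  0.03      ] [ 0.5393066  -0.01951101  0.0766    ] [ 0.53717339 -0.09296242  0.142     ] [322.49277901 276.66924844] [322.51209528 292.66574386]
[ 0.47795099 -0.10070367  0.03      ]
[ 0.59763651 -0.10140454  0.03      ]
[0.59896447 0.03742727 0.03      ]
[0.48089864 0.03887146 0.03      ]
[328.875 185.625  28.75 ]
[321.125      175.625       25.72500038]
[339.625 174.625  24.625]
```

```bash
python3 - <<'E'
from h import *
im,p=cap('wrist','w4.png'); s=r.observe(); print(s['position'])
hsv=cv2.cvtColor(im,cv2.COLOR_RGB2HSV); m=cv2.inRange(hsv,(100,120,40),(125,255,255))
n,l,st,c=cv2.connectedComponentsWithStats(m)
for i in range(1,n):
    if st[i,4]>200: print(st[i],c[i])
X=s['position']
a=np.linspace(0,2*np.pi,60)
v=im.copy()
for z,rad,col in((.1415,14,(255,255,0)),(.1255,14,(255,160,0)),(.0895,15,(0,255,0)),(.0695,15,(255,0,0))):
    pts=np.array([proj(p,(X[0]+rad/1000*np.cos(t),X[1]+rad/1000*np.sin(t),z)) for t in a])
    print(z,pts.min(0),pts.max(0))
    cv2.polylines(v,[np.int32(pts*16)],True,col,1,0,4)
cv2.imwrite('pics/w4c.png',cv2.resize(v[150:400,220:430],None,fx=2.4,fy=2.4,interpolation=cv2.INTER_CUBIC)[:,:,::-1])
E
```

```text
[ 0.53731758 -0.09956358  0.11396887]
[ 289  307   67   75 4079] [321.99289041 343.88722726]
0.1415 [286.19384312 325.39542922] [358.5419169  385.98036894]
0.1255 [289.8065346  304.22831398] [354.92204168 360.19891863]
0.0895 [293.87666534 267.75779651] [350.83495648 318.8071581 ]
0.0695 [296.50993698 253.7448992 ] [348.19529562 300.84847498]
```

View pics/w4c.png

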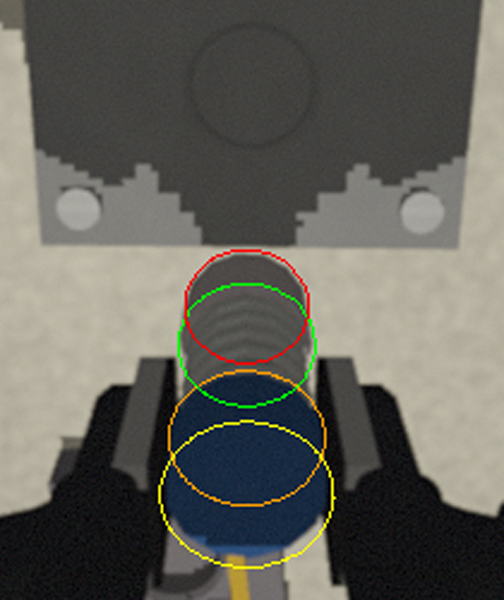

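The overlay shows the spring hanging vertical with its barrel where predicted. The ring centre is at about (325,185.5), which puts the seat at about (539,-54). I'll go to just above it and check.

Request:
move_arm:
  targets: [0.5,20,-5,0,-1,1,40,-15,0,-1,1,45,-28,0,-1,1,45,-31,0,-1,1,45,-31,0,-1,1,45,-31,0,-1]

```text
t: 4.05
position: [0.5385, -0.0553, 0.0832]
orientation: [0.0, 0.708, 0.706, -0.0]
force: [0.1, 0.6, -0.6]
finger_gap: 0.303
grasp_force: 59.7
```

```bash
python3 - <<'E'
from h import *
im,p=cap('wrist','w5.png'); s=r.observe(); print(s['t'],s['position'],s['force'])
X=s['position']; a=np.linspace(0,2*np.pi,60); v=im.copy()
def ring(c,z,rad,col):
    pts=np.array([proj(p,(c[0]+rad/1000*np.cos(t),c[1]+rad/1000*np.sin(t),z)) for t in a])
    cv2.polylines(v,[np.int32(pts*16)],True,col,1,0,4)
ring(X,X[2]-.0445,15,(255,0,0)); ring((.539,-.054),.030,16.5,(0,255,0))
o=im[200:330,260:390];o=cv2.convertScaleAbs(o,alpha=2.5)
cv2.imwrite('pics/w5c.png',np.hstack([cv2.resize(k,(400,400),interpolation=cv2.INTER_CUBIC) for k in(o,v[200:330,260:390])])[:,:,::-1])
E
```

```text
4.1 [ 0.53857212 -0.05519193  0.08337374] [ 0.61473103 -0.50782884 -0.99690711]
```

View pics/w5c.png

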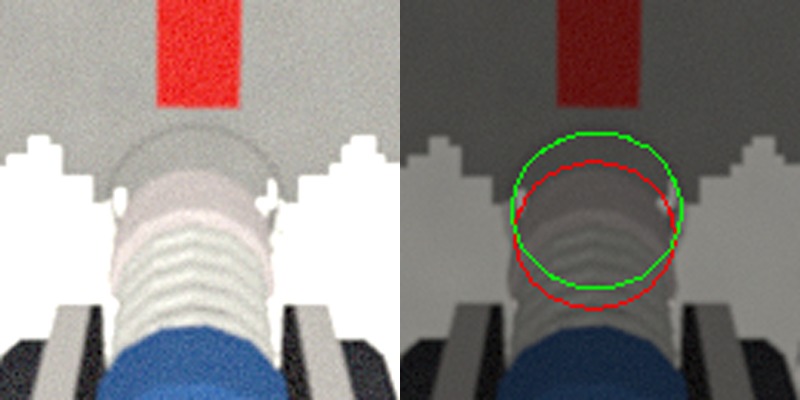

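In the left half, the ring's top edge is at crop row 124 and the barrel's at 170, so the barrel needs about 4 mm more +y and 0.5 mm more +x. The pointer is clear.

Request:
move_arm:
  targets: [0.5,4,-3,0,-1,0.5,4,-6,0,-1,0.5,4,-6,0,-1,0.5,4,-6,0,-1]

```text
t: 4.43
position: [0.5388, -0.0499, 0.0768]
orientation: [-0.0, 0.707, 0.707, -0.0]
force: [1.2, -0.9, -0.7]
finger_gap: 0.304
grasp_force: 59.7
```

```bash
python3 - <<'E'
from h import *
im,p=cap('wrist','w6.png'); s=r.observe(); print(s['t'],s['position'],s['force'])
X=s['position']; a=np.linspace(0,2*np.pi,60); v=im.copy()
def ring(c,z,rad,col):
    pts=np.array([proj(p,(c[0]+rad/1000*np.cos(t),c[1]+rad/1000*np.sin(t),z)) for t in a])
    cv2.polylines(v,[np.int32(pts*16)],True,col,1,0,4)
ring((X[0],X[1]-.0014),X[2]-.0445,15,(255,0,0)); ring((.539,-.0525),.030,16.5,(0,255,0))
o=im[200:330,260:390];o=cv2.convertScaleAbs(o,alpha=2.5)
cv2.imwrite('pics/w6c.png',np.hstack([cv2.resize(k,(400,400),interpolation=cv2.INTER_CUBIC) for k in(o,v[200:330,260:390])])[:,:,::-1])
E
```

```text
4.4833 [ 0.53894366 -0.04988676  0.07686372] [-0.69492395  0.21934655 -2.30799604]
```

View pics/w6c.png

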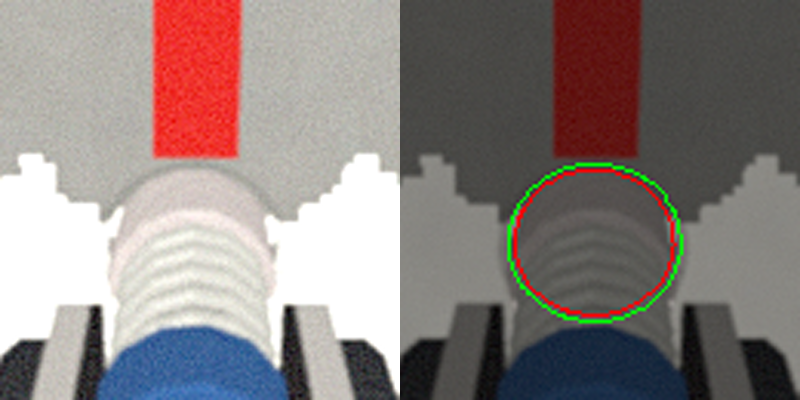

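The rings are almost concentric. I'll back off 0.7 mm in y and lower it in, watching the force.

Request:
move_arm:
  targets: [0.3,-0.7,-2,0,-1,0.3,-0.7,-4,0,-1,0.3,-0.7,-6,0,-1,0.3,-0.7,-6,0,-1]

```text
t: 4.82
position: [0.5394, -0.0508, 0.0708]
orientation: [0.0, 0.707, 0.707, 0.0]
force: [-0.7, -1.8, 7.4]
finger_gap: 0.303
grasp_force: 60.6
```

Request:
move_arm:
  targets: [0,-0.8,0,0,-1,0,-0.8,0,0,-1,0,-0.8,0,0,-1]

```text
t: 5.07
position: [0.5394, -0.0514, 0.0711]
orientation: [0.0, 0.707, 0.707, 0.0]
force: [-1.2, -1.1, 7.5]
finger_gap: 0.3
grasp_force: 60.6
```

Request:
move_arm:
  targets: [0,-0.9,0,0,-1,0,-0.9,0,0,-1,0,-0.9,0,0,-1]

```text
t: 5.32
position: [0.5395, -0.0521, 0.0711]
orientation: [0.0, 0.707, 0.707, 0.0]
force: [-0.1, 1.1, 7.1]
finger_gap: 0.306
grasp_force: 60.6
```

```bash
python3 - <<'E'
from h import *
im,p=cap('wrist','w7.png'); s=r.observe(); print(s['t'],s['position'],s['force'])
sc,q=cap('scene','s7.png')
u=proj(q,(.539,-.054,.04)).astype(int);print(u)
a=cv2.convertScaleAbs(im[220:320,270:370],alpha=3)
b=cv2.convertScaleAbs(sc[u[1]-50:u[1]+40,u[0]-45:u[0]+45],alpha=1.5)
cv2.imwrite('pics/w7c.png',np.hstack([cv2.resize(k,(400,400),interpolation=cv2.INTER_CUBIC) for k in(a,b)])[:,:,::-1])
E
```

```text
5.3667 [ 0.53948235 -0.05213372  0.07107906] [-0.80657348 -0.23398236  6.78185218]
[330 238]
```

View pics/w7c.png

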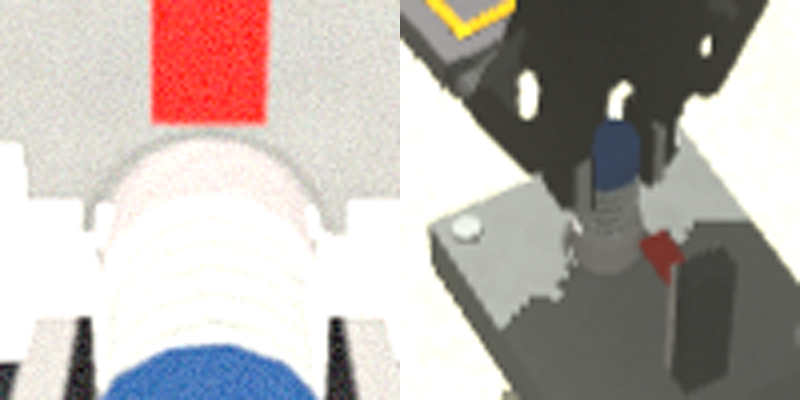

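The left half shows a wider dark gap at the left of the barrel (column 88 against 103) than at the right, and an even gap at the top. The barrel sits about 0.8 mm too far in +x.

Request:
move_arm:
  targets: [-0.5,0,0,0,-1,-1,0,0,0,-1,-1,0,0,0,-1,-1,0,0,0,-1]

```text
t: 5.75
position: [0.5391, -0.0521, 0.0712]
orientation: [0.001, 0.707, 0.707, 0.001]
force: [1.3, 0.7, 6.5]
finger_gap: 0.306
grasp_force: 60.6
```

Request:
move_arm:
  targets: [-0.8,0,0,0,-1,-0.8,0,0,0,-1,-0.8,0,0,0,-1]

```text
t: 6.0
position: [0.5386, -0.0521, 0.0713]
orientation: [0.001, 0.707, 0.707, 0.001]
force: [3.6, -0.3, 6.8]
finger_gap: 0.306
grasp_force: 60.7
```

Request:
move_arm:
  targets: [0,-0.8,0,0,-1,0,-0.8,0,0,-1,0,-0.8,0,0,-1]

```text
t: 6.25
position: [0.5366, -0.0531, 0.0705]
orientation: [-0.001, 0.707, 0.707, -0.001]
force: [-4.7, 0.3, 0.4]
finger_gap: 0.305
grasp_force: 61.8
```

Request:
move_arm:
  targets: [0.6,0,-2,0,-1,0.6,0,-3.5,0,-1,0.6,0,-3.5,0,-1,0.6,0,-3.5,0,-1]

```text
t: 6.58
position: [0.5371, -0.0531, 0.0671]
orientation: [-0.001, 0.707, 0.707, -0.001]
force: [-5.7, 0.1, 4.1]
finger_gap: 0.302
grasp_force: 62.1
```

Request:
move_arm:
  targets: [-1,0,0,0,-1,-1,0,0,0,-1,-1,0,0,0,-1]

```text
t: 6.83
position: [0.5367, -0.0531, 0.0674]
orientation: [-0.0, 0.707, 0.707, -0.0]
force: [-4.0, 0.3, 5.7]
finger_gap: 0.309
grasp_force: 62.4
```

Request:
move_arm:
  targets: [-1,0,0,0,-1,-1,0,0,0,-1,-1,0,0,0,-1]

```text
t: 7.08
position: [0.5364, -0.053, 0.0675]
orientation: [0.0, 0.707, 0.707, 0.0]
force: [-1.4, 0.3, 6.3]
finger_gap: 0.306
grasp_force: 62.5
```

Request:
move_arm:
  targets: [-1,0,-1,0,-1,-1,0,-1,0,-1,-1,0,-1,0,-1]

```text
t: 7.33
position: [0.5359, -0.053, 0.0667]
orientation: [0.001, 0.707, 0.707, 0.001]
force: [1.7, -1.0, 6.8]
finger_gap: 0.303
grasp_force: 62.7
```

Request:
move_arm:
  targets: [0.6,0,0,0,-1,0.6,0,0,0,-0.2,0.6,0,0,0,0.2,0.6,0,0,0,0.4,0.6,0,0,0,0.4,0.6,0,0,0,0.4]

```text
t: 7.83
position: [0.5356, -0.053, 0.0663]
orientation: [-0.0, 0.707, 0.707, -0.0]
force: [0.1, -0.0, -0.4]
finger_gap: 0.701
grasp_force: 0.0
```

Request:
move_arm:
  targets: [0,0,20,0,0.4,0,0,40,0,0.4,0,0,52,0,0.4,0,0,52,0,-1,0,0,52,0,-1,0,0,52,0,-1,0,0,52,0,-1]

```text
t: 8.42
position: [0.5353, -0.053, 0.1176]
orientation: [-0.0, 0.707, 0.707, -0.0]
force: [-0.1, -0.0, 0.3]
finger_gap: 0.134
grasp_force: 0.0
```

```bash
python3 - <<'E'
from h import *
im,p=cap('wrist','w8.png'); s=r.observe(); print(s['t'],s['position'],s['force'],s['finger_gap'])
sc,q=cap('scene','s8.png')
v=im.copy(); X=s['position']; t=np.linspace(0,2*np.pi,60)
def ring(I,P,c,z,rad,col):
    pts=np.array([proj(P,(c[0]+rad/1000*np.cos(k),c[1]+rad/1000*np.sin(k),z)) for k in t]); cv2.polylines(I,[np.int32(pts*16)],True,col,1,0,4)
ring(v,p,(X[0],X[1]),.094,14,(255,255,0))
u=proj(q,(.539,-.054,.05)).astype(int)
b=cv2.convertScaleAbs(sc[u[1]-55:u[1]+45,u[0]-50:u[0]+50],alpha=1.5)
a=cv2.convertScaleAbs(v[200:400,220:420],alpha=2)
cv2.imwrite('pics/w8c.png',np.hstack([cv2.resize(k,(400,400),interpolation=cv2.INTER_CUBIC) for k in(a,b)])[:,:,::-1])
hsv=cv2.cvtColor(im,cv2.COLOR_RGB2HSV); m=cv2.inRange(hsv,(100,120,30),(125,255,255))
n,l,st,c=cv2.connectedComponentsWithStats(m)
for i in range(1,n):
    if st[i,4]>200: print(st[i],c[i],ray(p,*c[i],.094))
E
```

```text
8.4667 [ 0.5353396  -0.05294402  0.11763281] [-0.0979002   0.09378656 -0.24682737] 0.04580471094977492
[ 308  261   49   55 1901] [329.9905313  286.75697002] [ 0.53913965 -0.04904221  0.094     ]
```

View pics/w8c.png

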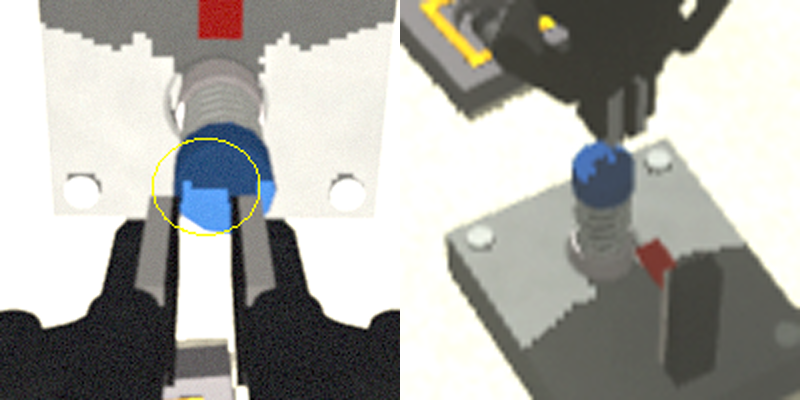

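The left half shows the cap at about crop (225,175), with its x about 3.5 mm right of the tool. The spring stands upright in the scene crop, but the seating depth is unclear. I'll move aside and measure the cap's height and position numerically from all three cameras.

Request:
move_arm:
  targets: [1,-30,20,0,-1,2,-60,30,0,-1,3,-80,30,0,-1,3,-80,30,0,-1,3,-80,30,0,-1]

```text
t: 8.93
position: [0.5384, -0.1338, 0.1479]
orientation: [-0.0, 0.708, 0.706, -0.0]
force: [0.5, 1.0, -0.1]
finger_gap: -0.0
grasp_force: 0.0
```

```bash
cat > m.py <<'E'
from h import *
from scipy.optimize import least_squares
def blob(im,guess,P):
    hsv=cv2.cvtColor(im,cv2.COLOR_RGB2HSV); m=cv2.inRange(hsv,(100,110,30),(128,255,255))
    n,l,st,c=cv2.connectedComponentsWithStats(m); g=proj(P,guess)
    i=min((i for i in range(1,n) if st[i,4]>60),key=lambda i:np.hypot(*(c[i]-g))); return c[i],st[i]
a=np.linspace(0,2*np.pi,48,endpoint=False)
def model(P,X):
    pts=np.array([proj(P,(X[0]+.014*np.cos(k),X[1]+.014*np.sin(k),X[2]-h)) for k in a for h in(0,.016)],np.float32)
    M=cv2.moments(cv2.convexHull(pts)); return np.array([M['m10']/M['m00'],M['m01']/M['m00']])
def locate(guess,cams=('top','scene','wrist'),tag='x'):
    obs=[]
    for c in cams:
        im,P=cap(c,f'{tag}_{c}.png'); b,st=blob(im,guess,P); obs.append((P,b)); print(c,b.round(1),st,model(P,guess).round(1))
    s=least_squares(lambda X:np.concatenate([(model(P,X)-b) for P,b in obs]),guess,diff_step=1e-4,x_scale=.01)
    print('cap top',(s.x*1000).round(1),'res',s.fun.round(2)); return s.x
E
python3 - <<'E'
from m import *
s=r.observe();print(s['t'],s['position'])
locate((.538,-.052,.094))
locate((.519,-.296,.082),('top','scene'),'b')
E
```

```text
8.9333 [ 0.53836015 -0.13376877  0.14790872]
top [294.9  34.6] [    0     0   640   160 31378] [344.4 253.9]
scene [ 12.6 430.8] [   0  336   39  144 2877] [331.5 223.5]
wrist [325.4 135.3] [ 301  109   50   53 2040] [321.7 130.7]
cap top [ 1282.7  -337.  -1358. ] res [ 98.01  86.53  95.28  70.84 154.85  50.44]
top [294.9  34.7] [    0     0   640   160 31391] [484.2 266.9]
scene [ 12.6 430.8] [   0  336   39  144 2880] [278.8 141.9]
cap top [ 1.1203e+03 -6.0000e-01 -8.1900e+01] res [ 25.18 -37.64  33.12  12.94]
```

```bash
python3 - <<'E'
import re
t=open('m.py').read()
i=t.index('def blob');j=t.index('a=np.lin')
t=t[:i]+'''def blob(im,guess,P):
    g=proj(P,guess); W=45; x0,y0=(g-W).astype(int)
    d=im[y0:y0+2*W,x0:x0+2*W].astype(int); m=((d[...,2]>1.35*d[...,0])&(d[...,2]-d[...,0]>12)).astype(np.uint8)
    n,l,st,c=cv2.connectedComponentsWithStats(m)
    i=min((i for i in range(1,n) if st[i,4]>40),key=lambda i:np.hypot(*(c[i]-W))); return c[i]+[x0,y0],st[i]
'''+t[j:]
open('m.py','w').write(t)
from m import *
locate((.538,-.052,.094))
locate((.519,-.296,.082),('top','scene'),'b')
E
```

```text
top [346.3 252.2] [ 40  37  16  15 182] [344.4 253.9]
scene [330.3 222.7] [ 38  41  14  15 151] [331.5 223.5]
wrist [325.3 134.6] [  24   23   51   54 2094] [321.4 130. ]
cap top [540.1 -54.3  95.3] res [-0.46  0.42 -0.39 -0.07  0.04  0.06]Traceback (most recent call last):
  File "<stdin>", line 13, in <module>
  File "m.py", line 15, in locate
    im,P=cap(c,f'{tag}_{c}.png'); b,st=blob(im,guess,P); obs.append((P,b)); print(c,b.round(1),st,model(P,guess).round(1))
                                       ~~~~^^^^^^^^^^^^
  File "m.py", line 7, in blob
    i=min((i for i in range(1,n) if st[i,4]>40),key=lambda i:np.hypot(*(c[i]-W))); return c[i]+[x0,y0],st[i]
ValueError: min() iterable argument is empty
```

The cap top measures (540,-54,95) mm. That agrees with a fully seated spring (94), and 102 would mean it was on the rim. Next I'll press with shut fingers.

Request:
move_arm:
  targets: [1.5,40,0,0,-1,1.5,79.5,0,0,-1,1.5,79.5,-20,0,-1,1.5,79.5,-40,0,-1,1.5,79.5,-50,0,-1,1.5,79.5,-50,0,-1,1.5,79.5,-50,0,-1]

```text
t: 9.97
position: [0.5401, -0.0537, 0.0985]
orientation: [-0.0, 0.707, 0.707, -0.0]
force: [-0.4, -0.9, -0.7]
finger_gap: 0.001
grasp_force: 0.0
```

Request:
move_arm:
  targets: [0,0,-2,0,-1,0,0,-4,0,-1,0,0,-6,0,-1,0,0,-8,0,-1,0,0,-8,0,-1,0,0,-8,0,-1]

```text
t: 10.47
position: [0.5405, -0.0537, 0.0908]
orientation: [0.0, 0.707, 0.707, 0.0]
force: [0.0, 0.4, 7.1]
finger_gap: 0.002
grasp_force: 3.5
```

Request:
move_arm:
  targets: [0,0,-1.5,0,-1,0,0,-3,0,-1,0,0,-4.5,0,-1,0,0,-6,0,-1,0,0,-6,0,-1,0,0,-6,0,-1]

```text
t: 10.97
position: [0.5406, -0.0537, 0.085]
orientation: [0.001, 0.707, 0.707, 0.0]
force: [-0.9, -0.3, 10.8]
finger_gap: 0.001
grasp_force: 5.8
```

```bash
python3 - <<'E'
from h import *
for i in range(4):
    s=r.observe(); print(s['t'],s['position'][2],s['force']); r.capture('top')
E
```

```text
10.9667 0.08499765675550619 [-0.89648936 -0.30671751 10.77655531]
11.0167 0.08506650502874111 [-1.24527867 -0.50226205 11.51864082]
11.0667 0.08507429940683402 [-1.49809935 -0.39448641 11.77552032]
11.1167 0.08507050343866979 [-0.83061634 -0.84883504 11.88745622]
```

Request:
move_arm:
  targets: [0,0,-1.5,0,-1,0,0,-3,0,-1,0,0,-4,0,-1,0,0,-4.5,0,-1,0,0,-4.5,0,-1]

```text
t: 11.58
position: [0.5407, -0.0537, 0.0806]
orientation: [0.001, 0.707, 0.707, 0.0]
force: [-1.5, 0.2, 14.5]
finger_gap: -0.002
grasp_force: 7.5
```

```bash
python3 - <<'E'
from h import *
F=[]
for i in range(6):
    s=r.observe(); F.append(s['force']); r.capture('scene')
print(s['t'],s['position'],np.mean(F,0),np.array(F)[:,2])
E
```

```text
11.8333 [ 0.54067219 -0.05368973  0.08070917] [-1.62778991 -0.37607455 14.77120274] [14.525166   15.25728877 14.9967409  14.34381705 14.64243715 14.86176655]
```

It reads 14.8 N with the cap top at 80.7 mm, against the pointer edge at 76.6 mm, so the spring is sound. I'll hold the load for more than a second.

Request:
move_arm:
  targets: [0,0,0,0,-1,0,0,0,0,-1,0,0,0,0,-1,0,0,0,0,-1,0,0,0,0,-1,0,0,0,0,-1,0,0,0,0,-1,0,0,0,0,-1]

```text
t: 12.55
position: [0.5407, -0.0537, 0.0807]
orientation: [0.001, 0.707, 0.707, 0.0]
force: [-2.7, -0.1, 15.3]
finger_gap: 0.004
grasp_force: 7.5
```

Request:
move_arm:
  targets: [0,0,-0.2,0,-1,0,0,-0.2,0,-1,0,0,-0.2,0,-1,0,0,-0.2,0,-1,0,0,-0.2,0,-1,0,0,-0.2,0,-1,0,0,-0.2,0,-1,0,0,-0.2,0,-1]

```text
t: 13.22
position: [0.5407, -0.0537, 0.0805]
orientation: [0.001, 0.707, 0.707, 0.0]
force: [-1.6, -1.4, 15.5]
finger_gap: -0.001
grasp_force: 7.5
```

```bash
python3 - <<'E'
from m import *
s=r.observe();print(s['t'],s['position'],s['force'])
im,P=cap('scene','press.png'); b,st=blob(im,(.540,-.054,.0807),P)
print('seen',b,st,'sound',model(P,(.540,-.054,.0807)),'tired',model(P,(.540,-.054,.071)))
E
```

```text
13.2167 [ 0.54068792 -0.0537082   0.08054853] [-1.64357175 -1.36229864 15.49596797]
seen [329.34482759 231.25287356] [39 45 15 11 87] sound [329.89072236 227.79399001] tired [329.82869663 231.11241478]
```

The loaded top stayed at 80.5 mm, 4 mm above the edge, at 15.3 N. Stiffness is about 0.74 N/mm and the free top extrapolates to about 94 mm, so the spring is sound and seated. Next I'll release, regrip the cap and lift.

Request:
move_arm:
  targets: [0,0,15,0,-1,0,0,30,0,-1,0,0,32,0,1,0,0,32,0,1,0,0,32,0,1,0,0,32,0,1,0,0,32,0,1,0,0,32,0,1]

```text
t: 13.93
position: [0.5399, -0.0535, 0.1112]
orientation: [-0.0, 0.707, 0.707, -0.0]
force: [-0.6, 0.4, 0.2]
finger_gap: 0.846
grasp_force: 0.0
```

```bash
python3 - <<'E'
from m import *
s=r.observe();print(s['t'],s['position'],s['force'],s['finger_gap'])
locate((.540,-.054,.094),('scene','wrist'),'y')
E
```

```text
13.9333 [ 0.53994946 -0.05345164  0.11115737] [-0.60528257  0.44696457  0.19803384] 0.8459310532390736
scene [330.1 222.9] [ 38  41  15  16 196] [330.  223.2]
wrist [322.7 293.3] [  20   10   53   57 2393] [322.6 293.8]
cap top [540.1 -53.   95.3] res [0.17 0.17 0.02 0.07]
```

Request:
move_arm:
  targets: [0,0,-20,0,1,0,0,-40,0,1,0,0,-44.5,0,1,0,0,-44.5,0,0,0,0,-44.5,0,-1,0,0,-44.5,0,-1,0,0,-44.5,0,-1,0,0,-44.5,0,-1]

```text
t: 14.7
position: [0.5404, -0.0535, 0.0678]
orientation: [0.0, 0.707, 0.707, 0.0]
force: [-0.6, 0.8, 4.0]
finger_gap: 0.311
grasp_force: 61.8
```

Request:
move_arm:
  targets: [0,0,0,0,-1,0,0,0,0,-1,0,0,10,0,-1,0,0,20,0,-1,0,0,40,0,-1,0,0,70,0,-1,0,0,85,0,-1,0,0,85,0,-1]

```text
t: 15.37
position: [0.5413, -0.0536, 0.156]
orientation: [0.002, 0.707, 0.707, 0.002]
force: [0.4, -0.1, -0.4]
finger_gap: 0.306
grasp_force: 59.2
```

Request:
move_arm:
  targets: [0,0,35,0,-1,0,10,45,0,-1,5,50,45,0,-1,10,90,45,0,-1,15,130,45,0,-1,20,170,45,0,-1,25,210,45,0,-1,30,250,45,0,-1]

```text
t: 16.03
position: [0.5697, 0.1988, 0.1973]
orientation: [-0.0, 0.707, 0.707, -0.0]
force: [0.7, 0.2, -0.9]
finger_gap: 0.303
grasp_force: 59.5
```

Request:
move_arm:
  targets: [5,35,0,0,-1,9,70,-10,0,-1,9,79,-30,0,-1,9,79,-50,0,-1,9,79,-50,0,-1,9,79,-50,0,-1]

```text
t: 16.53
position: [0.5788, 0.2752, 0.1471]
orientation: [-0.0, 0.707, 0.707, -0.001]
force: [0.7, -0.0, -0.6]
finger_gap: 0.305
grasp_force: 59.7
```

```bash
python3 - <<'E'
from m import *
s=r.observe();print(s['t'],s['position'],s['orientation'],s['force'],s['finger_gap'])
im,P=cap('wrist','z.png'); d=im.astype(int); m=((d[...,1]>1.5*d[...,0])&(d[...,1]>1.5*d[...,2])).astype(np.uint8)
n,l,st,c=cv2.connectedComponentsWithStats(m)
for i in range(1,n):
    if st[i,4]>300:
        print(st[i],c[i]); x,y,w,h,_=st[i]
        for u,v in((x,y),(x+w,y),(x,y+h),(x+w,y+h)): print(ray(P,u,v,.025).round(3))
X=s['position'];print(proj(P,(X[0],X[1],X[2]-.0445)), proj(P,(.581,.276,.004)))
E
```

```text
16.5333 [0.57879481 0.27521732 0.14705099] [-1.62678974e-04  7.07268715e-01  7.06944370e-01 -7.71689544e-04] [ 0.7404342  -0.02173965 -0.61242908] 0.30513928866103507
[  258   152   148   140 17166] [329.57608062 215.3409647 ]
[0.532 0.339 0.025]
[0.639 0.339 0.025]
[0.525 0.225 0.025]
[0.648 0.225 0.025]
[322.63671876 276.63130188] [325.29008799 226.58649559]
```

Request:
move_arm:
  targets: [3,2,-25,0,-1,3,2,-55,0,-1,3,2,-80,0,-1,3,2,-90,0,-1,3,2,-93,0,-1,3,2,-96,0,-1,3,2,-96,0,-1,3,2,-96,0,-1]

```text
t: 17.25
position: [0.5828, 0.2777, 0.0526]
orientation: [0.0, 0.707, 0.707, 0.001]
force: [0.0, 0.3, -0.5]
finger_gap: 0.298
grasp_force: 59.6
```

Request:
move_arm:
  targets: [0,0,-1,0,-1,0,0,-1,0,-1,0,0,-1,0,-1]

```text
t: 17.5
position: [0.5823, 0.2776, 0.0506]
orientation: [0.0, 0.707, 0.707, 0.0]
force: [-0.0, 1.0, -1.6]
finger_gap: 0.308
grasp_force: 59.6
```

Request:
move_arm:
  targets: [0,0,-1,0,-1,0,0,-1.5,0,-1,0,0,-1.5,0,-1,0,0,-1.5,0,-1]

```text
t: 17.83
position: [0.5824, 0.2777, 0.049]
orientation: [0.0, 0.707, 0.707, 0.0]
force: [-0.7, 0.1, 5.8]
finger_gap: 0.307
grasp_force: 60.2
```

On the floor at 5.8 N. I'll release and withdraw.

Request:
move_arm:
  targets: [0,0,0.5,0,-0.3,0,0,0.5,0,-0.2,0,0,0.5,0,0,0,0,0.5,0,0.4,0,0,0.5,0,0.7,0,0,0.5,0,0.7,0,0,0.5,0,0.7]

```text
t: 18.42
position: [0.5821, 0.2775, 0.0491]
orientation: [-0.0, 0.707, 0.707, -0.0]
force: [-0.1, -1.4, 0.2]
finger_gap: 0.849
grasp_force: 0.0
```

Request:
move_arm:
  targets: [0,0,10,0,0.7,0,0,30,0,0.7,0,0,60,0,0.7,0,0,100,0,0.7,0,-30,120,0,0.7,0,-70,120,0,0.7,0,-80,120,0,0.7,0,-80,120,0,0.7]

```text
t: 19.08
position: [0.5829, 0.1935, 0.1703]
orientation: [0.001, 0.709, 0.705, -0.0]
force: [0.3, 0.4, -0.7]
finger_gap: 0.85
grasp_force: 0.0
```

```bash
python3 - <<'E'
from m import *
s=r.observe();print(s['t'],s['position'],s['force'],s['finger_gap'])
locate((.582,.277,.076),('scene','wrist'),'f')
im,P=cap('scene','fb.png');print(blob(im,(.519,-.296,.082),P))
E
```

```text
19.0833 [0.58288874 0.1935096  0.17030889] [ 0.26700301  0.42780918 -0.65467337] 0.8503886350110311
scene [417.7 391.9] [ 37  38  19  21 305] [417.  391.8]
wrist [321.2 127.8] [  22   22   47   50 1662] [321.3 127.2]
cap top [581.8 276.8  76.1] res [-0.67 -0.24 -0.19 -0.24]
(array([278.18269231, 139.70192308]), array([ 39,  41,  13,  10, 104], dtype=int32))
```

The cap top is at (582,277,76) mm, so the spring stands upright in the green tray. The stock spring hasn't moved. I'll hand in now.

```bash
python3 -c "
from bench import r
print(r.finish_job())"
```

```text
the job is handed in; nothing more can be done
None
```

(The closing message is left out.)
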